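# Put the balance weights away and show the big one to the inspection camera

## Task

First stand the two stray steel weights in the free wells of their racks, the medium one in the medium row and the small one in the small row, and let go of them. Then take the big weight off the balance pan and show its underside to the inspection camera: hold it in the air with the centre of its underside at the camera's focus (110 mm straight in front of the lens), the underside squarely facing the lens, and finish while still holding it there, steady. Leave the other weights and things on the bench where they are and do not bump the camera with the weight.

Things in the scene. Friction and masses are not known exactly. Their poses are not given: they have to be found in the camera images.
- medium_stray_mid (a point): stray medium balance weight of plain stainless steel standing on the bench in front of the racks (36 mm diameter body 40 mm tall, neck, 22 mm knob, 60 mm tall in all, about 0.36 kg); this point is on its axis half-way up, 30 mm above its underside; its z axis points up to the knob. Steel like all the weights: told apart by size only
- medium_stray: the same stray medium weight as a whole (origin at the centre of its underside)
- rack_medium: fixed wooden rack for medium weights, 64 (x) x 176 (y) x 18 mm high, origin at the centre of its underside; one row of three wells along its y axis at -56, 0 and +56 mm, each 40 mm wide and 6 mm deep (floor 12 mm above the bench). Two wells hold medium weights, one is free. The two racks are alike but for well size and either may be the nearer one
- medium_free_well (a point): centre of the floor of the free well in the medium rack, 6 mm below the rack's top (a thin grey felt disc lies there)
- medium_a: a medium weight already in its well (36 mm diameter body 40 mm tall, neck, 22 mm knob, 60 mm tall in all, about 0.36 kg), origin at the centre of its underside; stays there
- medium_b: a medium weight already in its well (36 mm diameter body 40 mm tall, neck, 22 mm knob, 60 mm tall in all, about 0.36 kg), origin at the centre of its underside; stays there
- small_stray_mid (a point): stray small balance weight of plain stainless steel standing on the bench in front of the racks (24 mm diameter body 36 mm tall, neck, 15 mm knob, 52 mm tall in all, about 0.14 kg); this point is on its axis half-way up, 26 mm above its underside; its z axis points up to the knob. Steel like all the weights: told apart by size only
- small_stray: the same stray small weight as a whole (origin at the centre of its underside)
- rack_small: fixed wooden rack for small weights, 64 (x) x 176 (y) x 18 mm high, origin at the centre of its underside; one row of three wells along its y axis at -56, 0 and +56 mm, each 28 mm wide and 6 mm deep (floor 12 mm above the bench). Two wells hold small weights, one is free. The two racks are alike but for well size and either may be the nearer one
- small_free_well (a point): centre of the floor of the free well in the small rack, 6 mm below the rack's top (a thin grey felt disc lies there)
- small_a: a small weight already in its well (24 mm diameter body 36 mm tall, neck, 15 mm knob, 52 mm tall in all, about 0.14 kg), origin at the centre of its underside; stays there
- small_b: a small weight already in its well (24 mm diameter body 36 mm tall, neck, 15 mm knob, 52 mm tall in all, about 0.14 kg), origin at the centre of its underside; stays there
- big_weight_mid (a point): the big steel balance weight standing on the balance pan: 46 mm diameter body 48 mm tall, neck, 29 mm knob, 72 mm tall in all, about 0.7 kg; this point is on its axis 36 mm above its underside (half-way up); z axis points from underside to knob
- big_weight: the same big weight as a whole (origin at the centre of its underside)
- pan (a point): centre of the top of the balance's round steel pan (120 mm across, top 70 mm above the bench); the balance is a fixed flat white housing 190 x 190 mm, 55 mm high, reaching 105 mm from the pan centre towards the robot
- focus (a point): the inspection camera's focus, an empty point in the air on the lens axis, 110 mm in front of the lens mouth, about 0.22 to 0.27 m above the bench; its z axis is the lens axis, from the lens towards the focus and on (60 deg above level, sloping up and roughly back towards the robot)
- lens (a point): centre of the lens mouth of the inspection camera: a grey and black barrel 34 mm across on a low stand, pointing obliquely up, the stand being beyond the focus as seen from the robot; same axes as the focus. The lens height differs from run to run and is clamped
- camera_stand: the fixed stand of the inspection camera: dark base plate 150 x 130 mm with an upright 18 mm post, 214 mm tall; origin on the bench right under the focus, plate from 60 to 210 mm and post 180 mm along its x axis
- stopper: black rubber stopper, 34 mm wide and 30 mm tall, standing among the stray weights; bystander
- bottle: white plastic bottle, 60 mm wide, 100 mm tall; bystander, origin at its underside
- beaker: glass beaker, 62 mm wide, 80 mm tall; bystander, origin at its underside
- brush: brush with a wooden handle, 150 mm long, lying down; bystander, origin at its underside
- dish: white dish, 80 mm wide, 16 mm tall; bystander, origin at its underside
- jar: amber glass jar, 52 mm wide, 60 mm tall; bystander, origin at its underside
Not all that is in view belongs to the job. What is shaped like the big_weight but blue is not meant.

How it is judged:
On the way:
1. both stray weights stand in the free wells of their own racks, let go (horizontal distance between medium_stray and medium_free_well below 0.006 m and z of medium_stray in the frame of rack_medium below 0.0148 m and angle between each of medium_stray, small_stray's own z axis and vertical below 0.12 rad and contact force between each of medium_stray, small_stray and the fingers below 0.1 N and horizontal distance between small_stray and small_free_well below 0.006 m and z of small_stray in the frame of rack_small below 0.0148 m), for 0.2 s.
At the end, for the whole second after the job is handed in: Both strays stand upright on the floor of the free wells of their own racks, let go; the big weight is held by the fingers alone, still, in the air, its underside centre within 20 mm of the focus, its axis within 11 deg of the lens axis, underside towards the lens (all of step 1 and distance between big_weight and focus below 0.02 m and angle between the z axis of big_weight and the z axis of focus, either way round below 0.2 rad and z of big_weight_mid in the frame of focus above 0 m and height (world z) of big_weight above 0.15 m and contact force between big_weight and the fingers above 2 N and contact force between big_weight and camera_stand below 0.1 N and linear speed of big_weight below 0.03 m/s and angular speed of big_weight below 0.2 rad/s); the arm keeps its last pose, push and grip.
It fails at once if a weight that was already in its rack is pulled out or knocked over (distance of any of medium_a, medium_b, small_a, small_b from where it was at the start of the episode above 0.02 m).
It fails at once if a bystander (stopper, bottle, beaker, brush, dish, jar) is pushed away (distance of any of stopper, bottle, beaker, brush, dish, jar from where it was at the start of the episode above 0.03 m).
It fails at once if the big weight bumps the inspection camera (contact force between big_weight and camera_stand above 1 N).
It also fails if it takes over 64 s, if anything falls off the work surface, if the arm or the gripper's body presses on something with over 40 N, if the wrist force passes 120 N, or if a joint passes its speed limit or range.

## Robot

A 6-joint arm with a two-finger parallel gripper is mounted at the origin on the work surface. World frame = base frame: x ahead of the robot, y to its left, z up, the work surface at z = 0. Lengths are in m, angles in rad, forces in N, time in s.
With the tool pointing down it reaches from about 0.225 to 0.875 m from the base axis. Payload 3.4 kg.
Tool frame: the origin (TCP) lies midway between the tips of the shut fingers; the grasp point (between the pads) lies 19 mm behind it (manip.tcp_to_grasp is the distance from the TCP to the grasp point, in m); x points along the fingers, y is the direction in which the jaws open and shut, and the axes are right-handed (so a half turn about x gives the same grasp; the last joint's range is limited). The gripper opens to 85 mm and grips with 20 to 120 N. Pads are 22 mm wide; open, the fingers measure 114 mm over their backs; the gripper's body (76 mm by 85 mm) begins 54 mm behind the grasp point. The pads swing forward as they close: fully open they stand 13 mm farther back than shut.
Start: joints at [-1.308, 0.276, 1.505, -0, 1.361, -0.121], TCP at [0.215, -0.533, 0.231] pointing down, gripper open.
Joint ranges: [-2.89, 2.89], [-0.75, 2.08], [0.22, 2.7], [-1.18, 4.32], [0.11, 2.71], [-2.7, 2.7]. Speed limits (rad/s): [2.57, 2.57, 3.14, 3.14, 3.14, 3.14].

## Interface

Orientations are given as a unit quaternion [w, x, y, z].
In Python, from rig import readout, eyes, job, manip gives the robot as it stands. The module is installed in compiled form; this text tells all that it offers.
- The arm moves only by the tool carry_out, never from a script. Its argument "deltas" is one flat list of numbers, 7 for each row, row after row: the shift along the tool's x, y, z scaled (see below), then the turn, a rotation vector about the tool's x, y, z scaled (see below), then the opening, from -1 (shut) to 1 (fully open). In form: [dx, dy, dz, ax, ay, az, grip, dx, dy, dz, ax, ay, az, grip, ...]. A call has 1 to 10 rows; each row shifts and turns the commanded pose from where the row before left it, along the tool's axes as they then stand; what a row does not reach is not made up. The controller multiplies each number of a shift by 60 mm and each number of a turn by 4 degrees. A row lasts 1/8 s, in which the tool goes at most 62.5 mm and 10.7 degrees, less where a joint would pass 70% of its speed; a pose out of reach is approached as far as the arm can. A call with a number of a shift or a turn outside -1 to 1 is refused whole. A call with a gripper value outside its range is refused whole. The fingers move at their own pace and stop on an object; "newtons" is the grip in N (left out, the last holds). Time passes only in rows, so rows that do not move let the fingers close. It gives the time, the measured TCP pose, the force and the opening at its end, in the units of the state.
- readout.get_state(): the state, without advancing time (a new reading comes with each control period).
- eyes.get_image(name): name is "side" or "top" or "wrist"; returns a dict with "color" (384x512x3 uint8, red, green, blue), "z_map" (384x512 float32, m along the optical axis (not along the pixel's ray), 0 where there is no reading), "mtx" (3x3 intrinsics, pixels), "origin" and "orientation" of the camera in the world. Camera axes: x right, y down, z forward; pixel columns grow to the right and rows downward; lengths in m; the calibration is good to about 2 mm. A picture is of the moment at which its call begins.
- job.sign_off(): hands the job in, once; it reports no verdict.
The state is a dict: "clock": time; "qpos": joint angles; "qd": joint speeds; "effort": joint torques, N m; "position": TCP position; "ee_rot": TCP orientation; "contact_force": force on the tool from outside, world axes, zero at the start; "moment": the same for the moment, N m; "width": finger opening in m.
Only numpy, scipy, OpenCV 4.12 (cv2) and the standard library are available. Lean on these libraries where they do the work, as an engineer would, in place of code of your own. Each camera call takes 0.05 s, during which the arm holds its last target.

## Working session

There is one attempt and no reset: what is moved stays moved. The work goes in short steps, Python scripts to look and compute and a tool call to move; the robot and the scene stay as the last step left them, time stands still between calls to the robot, and variables do not carry over. Pictures are saved under pics/ and viewed, and the job is handed in when it is done.

Besides the shell and the picture viewer there is one more tool, called after ">>>" by a JSON object that holds its "method" and its "body". carry_out: Moves the arm, as the interface text tells. Its arguments: {"type":"object","properties":{"deltas":{"type":"array"},"newtons":{"type":"number"}},"required":["deltas"]}

```bash
mkdir -p pics; ls
cat > h.py <<'E'
import numpy as np, cv2
from rig import readout, eyes, job, manip
from scipy.spatial.transform import Rotation as R
def q2R(q): return R.from_quat([q[1],q[2],q[3],q[0]]).as_matrix()
def grab(n,save=None):
    d=eyes.get_image(n)
    if save: cv2.imwrite('pics/'+save,cv2.cvtColor(d['color'],cv2.COLOR_RGB2BGR))
    np.savez(''+(save or n)+'.npz',**{k:np.array(v) for k,v in d.items()})
    return d
def load(s): return dict(np.load(''+s+'.npz'))
def cloud(d):
    z=d['z_map'];h,w=z.shape;K=d['mtx'];u,v=np.meshgrid(np.arange(w),np.arange(h))
    P=np.stack([(u-K[0,2])/K[0,0]*z,(v-K[1,2])/K[1,1]*z,z],-1)
    W=P@q2R(d['orientation']).T+d['origin'];W[z==0]=np.nan
    return W
E
python3 - <<'E'
from h import *
for n in ['side','top','wrist']:
    d=grab(n,n+'0.png');print(n,d['mtx'].tolist(),d['origin'],d['orientation'])
s=readout.get_state();print(s);print([a for a in dir(manip) if a[0]!='_'],manip.tcp_to_grasp)
E
```

```text
pics
side [[410.2708646054943, 0.0, 258.08491963762486], [0.0, 410.2708646054943, 189.45806275823244], [0.0, 0.0, 1.0]] [-0.02300482  0.52875421  0.59487323] [ 0.21014431 -0.34876268  0.78798803 -0.46182121]
top [[401.6535873665671, 0.0, 249.34691719606224], [0.0, 401.6535873665671, 192.9414494555154], [0.0, 0.0, 1.0]] [ 0.48769091 -0.00622882  1.18052587] [ 0.01923366 -0.7013922   0.71192825 -0.02893475]
wrist [[317.24553760414955, 0.0, 258.4059281831769], [0.0, 317.24553760414955, 188.71251590938138], [0.0, 0.0, 1.0]] [ 0.28559642 -0.50405771  0.37334516] [ 0.12301181  0.81983709 -0.55294386 -0.08359624]
{'clock': 0.15, 'qpos': array([-1.30800866e+00,  2.76482337e-01,  1.50584209e+00,  4.56087721e-05,
        1.36070261e+00, -1.20999248e-01]), 'qd': array([ 1.45640572e-05, -2.50280305e-03, -4.40387617e-03,  5.93321393e-04,
       -9.90598265e-04, -3.28207496e-03]), 'effort': array([ 1.51615706e-03, -4.17143190e+01, -2.46033865e+01, -1.29987179e-04,
        7.70576473e-03,  3.23755069e-05]), 'position': array([ 0.21520835, -0.53278677,  0.23061992]), 'ee_rot': array([-0.13434763, -0.69410802, -0.13536157,  0.69414841]), 'contact_force': array([-1.05707723, -0.23670015,  0.2284374 ]), 'moment': array([ 0.01561647, -0.02828234, -0.02590515]), 'width': 0.08525742244472093}
['MotionError', 'tcp_to_grasp'] 0.0187
```

View pics/top0.png

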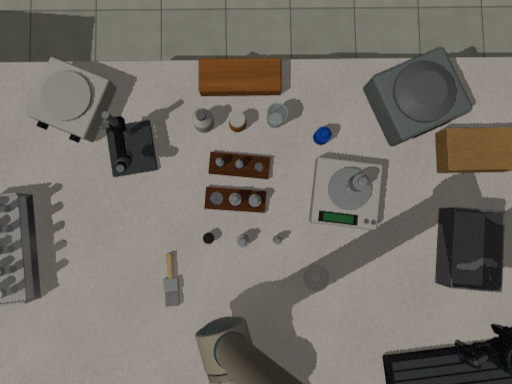

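View pics/side0.png

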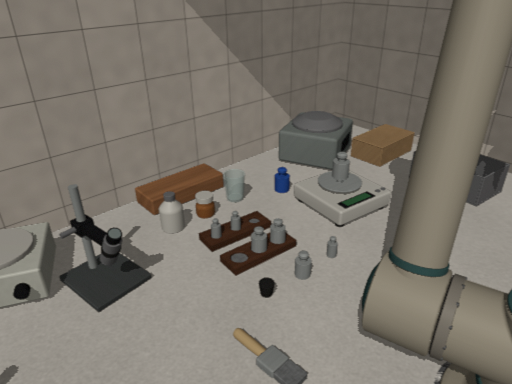

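View pics/wrist0.png

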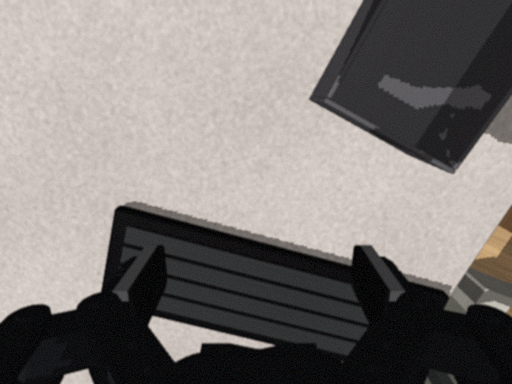

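The top view shows these positions (pixels):
- Racks at about (240,165) and (236,199). The nearer one is the medium rack, with its free well at (217,198). The small rack's free well is at (259,167).
- Stray medium weight at (243,240), stray small weight at (278,240), stopper at (208,238).
- Big weight on the pan at (360,182), inspection camera at (120,150).

Next I'll measure them.

Run:
```python
from h import *
d=load('top0.png');c=d['color'][:,:,::-1]
cv2.imwrite('pics/topcrop.png',cv2.resize(c[100:260,90:290],None,fx=4,fy=3.75,interpolation=cv2.INTER_CUBIC)[:600])
W=cloud(d)
for n,(u,v) in dict(med=(243,240),sm=(278,240),stop=(208,238),well=(217,198),swell=(259,167),m1=(235,199),m2=(255,200),big=(361,181),pan=(345,190),bench=(300,220),lens=(120,165),rack=(226,198)).items(): print(n,W[v,u].round(4))
# side clusters
d2=load('side0.png');W2=cloud(d2)
for n,(u,v) in dict(med=(303,256),sm=(332,240),well=(240,258),swell=(254,222),big=(342,157),lens=(114,236)).items(): print('S',n,W2[v,u].round(4))
```

```text
med [ 0.4334 -0.0026  0.0583]
sm [ 0.4317 -0.1002  0.0546]
stop [0.4393 0.0969 0.0315]
well [0.5538 0.0713 0.0146]
swell [ 0.642  -0.052   0.0198]
m1 [0.5469 0.0178 0.0745]
m2 [ 0.5435 -0.0374  0.0705]
big [ 0.5856 -0.3131  0.1401]
pan [ 0.568  -0.2892  0.0663]
bench [ 0.4863 -0.1708 -0.0009]
lens [0.6332 0.3073 0.1614]
rack [0.5531 0.045  0.0192]
S med [0.4266 0.0046 0.0545]
S sm [ 0.4272 -0.0922  0.0477]
S well [0.5513 0.0743 0.0137]
S swell [ 0.6406 -0.0465  0.0125]
S big [ 0.5778 -0.3089  0.1341]
S lens [0.622  0.3137 0.1527]
```

View pics/topcrop.png

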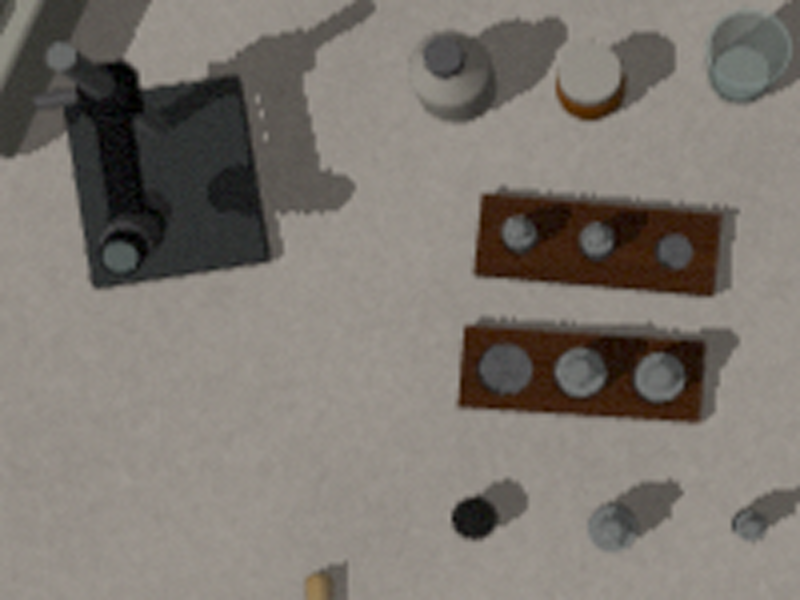

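```bash
cat >> h.py <<'E'
def plan(pt,Rt,n=None,grip=1.0,dec=2,p0=None,R0=None,show=True):
    """rows from the present (or given) commanded pose to the target; tool axes stepwise"""
    if p0 is None:
        s=readout.get_state();p0=s['position'];R0=q2R(s['ee_rot'])
    rv=R.from_matrix(R0.T@Rt).as_rotvec(degrees=True)
    dp=pt-p0
    if n is None: n=int(max(np.ceil(np.abs(rv).max()/4),np.ceil(np.linalg.norm(dp)/.055),1))
    rows=[];p=p0.copy();Rc=R0.copy()
    for i in range(n):
        tgt=p0+dp*(i+1)/n
        a=np.round(R0.T@(tgt-p) if False else Rc.T@(tgt-p),6)/.06
        w=R.from_matrix(Rc.T@Rt).as_rotvec(degrees=True)/(n-i)/4
        a=np.round(a,dec);w=np.round(w,dec)
        rows.append(list(a)+list(w)+[grip])
        p=p+Rc@(a*.06);Rc=Rc@R.from_rotvec(w*4,degrees=True).as_matrix()
    if show:
        print('n',n,'end err mm',((pt-p)*1e3).round(2),'rot err',R.from_matrix(Rc.T@Rt).as_rotvec(degrees=True).round(2))
        for i in range(0,n,10): print('[',', '.join(', '.join(f'{x+0:g}' for x in r) for r in rows[i:i+10]),']')
    return p,Rc
E
python3 - <<'E'
from h import *
s=readout.get_state();Rt=q2R(s['ee_rot']);print(Rt.round(3))
d=load('wrist0.png');Rc=q2R(d['orientation'])
print('cam in tool',(Rt.T@(d['origin']-s['position'])).round(4));print((Rt.T@Rc).round(3))
E
```

```text
[[-0.     0.374 -0.927]
 [ 0.001 -0.927 -0.374]
 [-1.    -0.001 -0.   ]]
cam in tool [-0.1427 -0.0005 -0.0761]
[[-0.    -0.294  0.956]
 [ 1.    -0.     0.   ]
 [-0.     0.956  0.294]]
```

Run:
```python
from h import *
RD=np.array([[0,1,0],[0,0,-1],[-1,0,0]],float) # cols x,y,z
print(RD@np.array([1,0,0]),np.linalg.det(RD))
plan(np.array([.52,-.05,.27]),RD,n=18)
```

```text
[ 0.  0. -1.] 1.0
n 18 end err mm [-0.09  0.1  -0.15] rot err [-0.01  0.   -0.01]
[ -0.04, -0.31, -0.43, -0.94, 0, 0, 1, -0.03, -0.28, -0.45, -0.94, 0, 0, 1, -0.04, -0.25, -0.46, -0.95, 0, 0, 1, -0.03, -0.22, -0.48, -0.94, 0, 0, 1, -0.04, -0.18, -0.5, -0.95, 0, 0, 1, -0.04, -0.16, -0.51, -0.94, 0, 0, 1, -0.03, -0.12, -0.51, -0.95, 0, 0, 1, -0.04, -0.08, -0.52, -0.94, 0, 0, 1, -0.03, -0.05, -0.53, -0.95, 0, 0, 1, -0.04, -0.02, -0.53, -0.94, 0, 0, 1 ]
[ -0.04, 0.02, -0.53, -0.95, 0, 0, 1, -0.03, 0.05, -0.52, -0.94, 0, 0, 1, -0.04, 0.09, -0.52, -0.95, 0, 0, 1, -0.03, 0.12, -0.52, -0.94, 0, 0, 1, -0.04, 0.16, -0.5, -0.95, 0, 0, 1, -0.03, 0.19, -0.5, -0.94, -0.01, 0, 1, -0.04, 0.22, -0.48, -0.95, 0, 0, 1, -0.04, 0.25, -0.46, -0.94, -0.01, 0.01, 1 ]
```

>>> {"method": "carry_out", "body": {"deltas": [-0.04,-0.31,-0.43,-0.94,0,0,1,-0.03,-0.28,-0.45,-0.94,0,0,1,-0.04,-0.25,-0.46,-0.95,0,0,1,-0.03,-0.22,-0.48,-0.94,0,0,1,-0.04,-0.18,-0.5,-0.95,0,0,1,-0.04,-0.16,-0.51,-0.94,0,0,1,-0.03,-0.12,-0.51,-0.95,0,0,1,-0.04,-0.08,-0.52,-0.94,0,0,1,-0.03,-0.05,-0.53,-0.95,0,0,1,-0.04,-0.02,-0.53,-0.94,0,0,1]}}

```text
clock: 1.4
position: [0.3851, -0.2637, 0.2527]
ee_rot: [-0.353, -0.613, -0.353, 0.613]
contact_force: [0.2, 0.5, 0.4]
width: 0.0853
```

>>> {"method": "carry_out", "body": {"deltas": [-0.04,0.02,-0.53,-0.95,0,0,1,-0.03,0.05,-0.52,-0.94,0,0,1,-0.04,0.09,-0.52,-0.95,0,0,1,-0.03,0.12,-0.52,-0.94,0,0,1,-0.04,0.16,-0.5,-0.95,0,0,1,-0.03,0.19,-0.5,-0.94,0,0,1,-0.04,0.22,-0.48,-0.95,0,0,1,-0.04,0.25,-0.46,-0.94,0,0,1,0,0,0,0,0,0,1]}}

```text
clock: 2.52
position: [0.5209, -0.049, 0.27]
ee_rot: [0.501, 0.499, 0.501, -0.499]
contact_force: [0.5, -0.0, 0.6]
width: 0.0854
```

Run:
```python
from h import *
s=readout.get_state();print(s['clock'],s['position'],q2R(s['ee_rot']).round(3),s['qpos'].round(2))
d=grab('wrist','w1.png');cv2.imwrite('pics/w1b.png',cv2.resize(d['color'][:,:,::-1],(800,600),interpolation=cv2.INTER_CUBIC))
grab('top','top1.png')
```

```text
2.525 [ 0.5208766  -0.04895648  0.27000956] [[-0.     1.     0.003]
 [ 0.     0.003 -1.   ]
 [-1.    -0.    -0.   ]] [-0.23  0.18  1.54  0.    1.42 -0.23]
```

View pics/w1b.png

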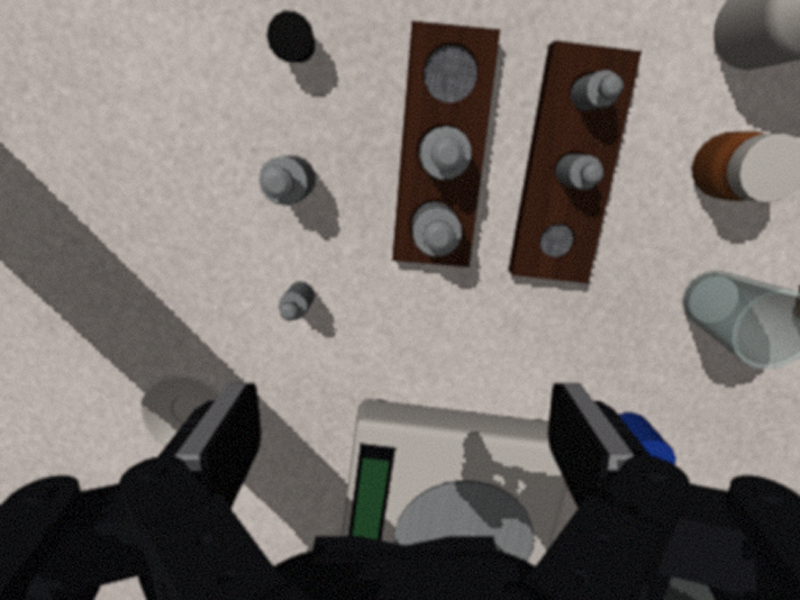

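```bash
cat >> h.py <<'E'
def rayplane(d,u,v,z):
    K=d['mtx'];r=q2R(d['orientation'])@np.array([(u-K[0,2])/K[0,0],(v-K[1,2])/K[1,1],1])
    o=d['origin'];return o+r*(z-o[2])/r[2]
E
python3 - <<'E'
from h import *
for name in ['w1.png','top1.png','top0.png','side0.png']:
    d=load(name);W=cloud(d);print(name)
    for n,(x,y,r,h) in dict(med=(.43,-.002,.04,.06),sm=(.43,-.1,.035,.052),m1=(.545,.018,.028,.072),m2=(.542,-.037,.028,.072),s1=(.645,.05,.028,.064),s2=(.643,.01,.024,.064),big=(.583,-.313,.04,.142)).items():
        m=(np.hypot(W[...,0]-x,W[...,1]-y)<r)
        if m.sum()<10: continue
        zz=W[m]; top=np.percentile(zz[:,2],97); k=zz[abs(zz[:,2]-top)<.005]
        print(n,'top',top.round(4),len(k),((k.max(0)+k.min(0))/2).round(4),k.mean(0).round(4),np.ptp(k,axis=0).round(3)[:2], 'bodytop')
    # wells: grey blobs on rack
    hsv=cv2.cvtColor(d['color'],cv2.COLOR_RGB2HSV)
    for n,(x,y,r) in dict(mw=(.551,.073,.023),sw=(.641,-.05,.017)).items():
        m=((np.hypot(W[...,0]-x,W[...,1]-y)<r+.006)&(hsv[...,1]<70)&(W[...,2]<.03)).astype(np.uint8)
        nn,l,st,ce=cv2.connectedComponentsWithStats(m)
        if nn<2: continue
        i=1+np.argmax(st[1:,4]); print(n,st[i],ce[i],'z',np.nanmedian(W[l==i][:,2]).round(4),'xy',rayplane(d,*ce[i],.012).round(4))
    b=(abs(W[...,2])<.02)&(W[...,0]>.35)&(W[...,0]<.5)&(abs(W[...,1])<.1);print('bench z',np.median(W[b][:,2]).round(4))
E
```

```text
w1.png
med top 0.3355 206 [ 0.4499 -0.0359  0.3355] [ 0.4496 -0.0361  0.3356] [0.007 0.003] bodytop
sm top 0.051 118 [ 0.4328 -0.098   0.0497] [ 0.4331 -0.0975  0.0508] [0.014 0.013] bodytop
m1 top 0.0724 354 [0.5503 0.0203 0.0708] [0.5504 0.0201 0.071 ] [0.021 0.021] bodytop
m2 top 0.3608 2048 [ 0.5353 -0.0326  0.3603] [ 0.5434 -0.0317  0.3587] [0.042 0.01 ] bodytop
s1 top 0.0636 182 [0.6573 0.0624 0.0623] [0.6567 0.0624 0.0631] [0.014 0.013] bodytop
s2 top 0.064 155 [0.6513 0.007  0.0628] [0.6505 0.0072 0.0632] [0.014 0.014] bodytop
big top 0.0716 625 [ 0.585  -0.2941  0.0719] [ 0.5903 -0.2894  0.0703] [0.076 0.042] bodytop
mw [ 271   29   35   37 1009] [287.87908821  46.8493558 ] z 0.0128 xy [0.5557 0.0759 0.012 ]
sw [346 143  21  22 363] [356.08264463 153.50413223] z 0.0129 xy [ 0.6467 -0.0493  0.012 ]
bench z 0.0001
top1.png
med top 0.6629 302 [0.4215 0.0229 0.6622] [0.4172 0.022  0.6606] [0.052 0.018] bodytop
sm top 0.6586 302 [ 0.4313 -0.0804  0.6574] [ 0.4244 -0.0785  0.6562] [0.062 0.023] bodytop
m1 top 0.6776 177 [ 0.5364 -0.0018  0.6757] [ 0.5368 -0.0023  0.6756] [0.031 0.
[... 1412 characters left out ...]
96 -0.0993  0.0491] [ 0.4289 -0.0969  0.0496] [0.013 0.014] bodytop
m1 top 0.0713 47 [0.5472 0.0208 0.0701] [0.546  0.0217 0.0701] [0.019 0.02 ] bodytop
m2 top 0.0709 45 [ 0.5428 -0.0357  0.0696] [ 0.5412 -0.0338  0.0699] [0.018 0.019] bodytop
s1 top 0.0612 27 [0.654  0.0624 0.0603] [0.6536 0.0631 0.061 ] [0.011 0.015] bodytop
s2 top 0.0626 22 [0.6485 0.0077 0.0618] [0.6471 0.0077 0.0615] [0.013 0.012] bodytop
big top 0.1402 46 [ 0.5823 -0.3151  0.1394] [ 0.5823 -0.3142  0.1396] [0.023 0.022] bodytop
mw [231 253  17  10 131] [238.78625954 257.3129771 ] z 0.0123 xy [0.5568 0.0734 0.012 ]
sw [249 219  10   4  35] [253.4        220.45714286] z 0.0122 xy [ 0.6477 -0.0506  0.012 ]
bench z -0.0002
```

Run:
```python
from h import *
d=load('w1.png');W=cloud(d)
for n,(x,y,r) in dict(med=(.432,-.002,.03),sm=(.432,-.099,.025),m1=(.55,.02,.02),m2=(.545,-.036,.02)).items():
    m=(np.hypot(W[...,0]-x,W[...,1]-y)<r)&(W[...,2]<.09)
    zz=W[m];top=np.percentile(zz[:,2],95);k=zz[abs(zz[:,2]-top)<.004];print(n,top.round(4),len(k),k.mean(0).round(4),((k.max(0)+k.min(0))/2).round(4),np.ptp(k,axis=0).round(3))
RD=np.array([[0,1,0],[0,0,-1],[-1,0,0]],float)
s=readout.get_state()
plan(np.array([.432,-.001,.11]),RD)
```

```text
med 0.0599 304 [ 0.433 -0.     0.059] [ 4.327e-01 -3.000e-04  5.890e-02] [0.021 0.021 0.006]
sm 0.0511 115 [ 0.433  -0.0976  0.0509] [ 0.4328 -0.098   0.0502] [0.014 0.013 0.006]
m1 0.0725 341 [0.5504 0.02   0.0712] [0.5503 0.0203 0.0712] [0.021 0.021 0.005]
m2 0.0723 299 [ 0.5456 -0.0352  0.0711] [ 0.5458 -0.0355  0.0713] [0.021 0.021 0.006]
n 4 end err mm [ 0.   -0.13  0.26] rot err [ 0.   -0.01 -0.01]
[ 0.67, -0.36, -0.21, 0, 0, 0, 1, 0.66, -0.37, -0.2, 0, 0, 0.01, 1, 0.67, -0.36, -0.21, 0, 0, 0, 1, 0.67, -0.37, -0.21, 0, 0.01, 0.01, 1 ]
```

>>> {"method": "carry_out", "body": {"deltas": [0.67,-0.37,-0.2,0,0,0,1,0.67,-0.37,-0.2,0,0,0,1,0.67,-0.37,-0.2,0,0,0,1,0.67,-0.36,-0.2,0,0,0,1,0,0,0,0,0,0,1]}}

```text
clock: 3.25
position: [0.427, -0.0022, 0.1072]
ee_rot: [0.497, 0.498, 0.502, -0.502]
contact_force: [1.3, -0.9, 0.3]
width: 0.0854
```

Run:
```python
from h import *
s=readout.get_state();print(s['position'])
d=grab('wrist','w2.png')
W=cloud(d);m=(np.hypot(W[...,0]-.432,W[...,1])<.03)&(W[...,2]<.075);zz=W[m];top=np.percentile(zz[:,2],95);k=zz[abs(zz[:,2]-top)<.004];print(top,len(k),k.mean(0).round(4),((k.max(0)+k.min(0))/2).round(4))
```

```text
[ 0.42695884 -0.00217273  0.10721624]
0.060135052752610406 819 [0.4319 0.0008 0.0591] [ 4.318e-01 -3.000e-04  5.910e-02]
```

View pics/w2.png

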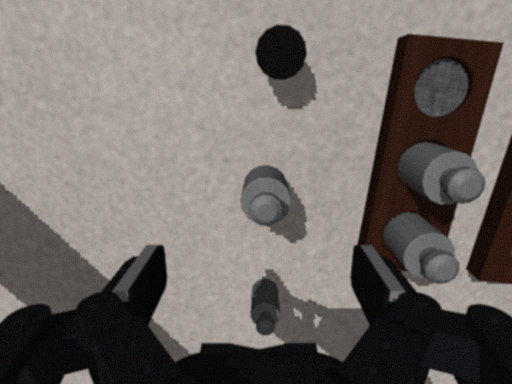

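>>> {"method": "carry_out", "body": {"deltas": [0.4,0.09,-0.02,0,0,0,1,0.4,0,0,0,0,0,1,0,0,0,0,0,0,1]}}

```text
clock: 3.68
position: [0.4393, -0.0023, 0.0621]
ee_rot: [0.5, 0.5, 0.499, -0.5]
contact_force: [0.8, 0.3, -0.8]
width: 0.0853
```

Run:
```python
from h import *
s=readout.get_state();print(s['position'],q2R(s['ee_rot']).round(4),s['qd'].round(3))
```

```text
[ 0.43928403 -0.0022987   0.06214956] [[ 1.4e-03  1.0e+00 -1.1e-03]
 [-6.0e-04 -1.1e-03 -1.0e+00]
 [-1.0e+00  1.4e-03  6.0e-04]] [ 0.002 -0.024 -0.016  0.001  0.014  0.001]
```

>>> {"method": "carry_out", "body": {"deltas": [0,0,0,0,0,0,1,0,0,0,0,0,0,1]}}

```text
clock: 3.92
position: [0.4389, -0.0017, 0.0629]
ee_rot: [0.501, 0.501, 0.499, -0.499]
contact_force: [-0.8, 0.2, 0.3]
width: 0.0852
```

>>> {"method": "carry_out", "body": {"deltas": [0.2,-0.11,-0.02,0,0,0,1,0.2,0,0,0,0,0,1,0,0,0,0,0,0,1,0,0,0,0,0,0,1]}}

```text
clock: 4.42
position: [0.4314, -0.0002, 0.0377]
ee_rot: [0.5, 0.5, 0.5, -0.5]
contact_force: [-0.2, 0.2, -0.4]
width: 0.0852
```

Close enough. I'll descend and grip.

>>> {"method": "carry_out", "body": {"deltas": [0.22,0.02,0,0,0,0,1,0.22,0,0,0,0,0,1,0,0,0,0,0,0,1]}}

```text
clock: 4.8
position: [0.4311, 0.0001, 0.01]
ee_rot: [0.499, 0.499, 0.501, -0.501]
contact_force: [-0.4, 0.2, -0.3]
width: 0.085
```

Run:
```python
from h import *
s=readout.get_state();print(s['position'],q2R(s['ee_rot']).round(4))
grab('wrist','w3.png')
```

```text
[4.31087750e-01 7.98017735e-05 9.99080538e-03] [[-2.6e-03  1.0e+00 -2.0e-04]
 [ 3.0e-04 -2.0e-04 -1.0e+00]
 [-1.0e+00 -2.6e-03 -3.0e-04]]
```

View pics/w3.png

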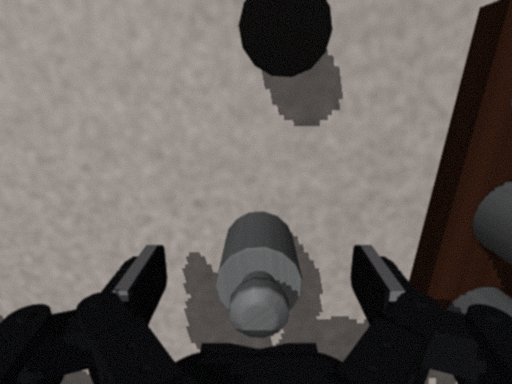

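The medium weight (260,275) sits midway between the fingers (pads at 165 and 355). Gripping now.

>>> {"method": "carry_out", "body": {"deltas": [0,0,0,0,0,0,-1,0,0,0,0,0,0,-1,0,0,0,0,0,0,-1,0,0,0,0,0,0,-1,0,0,0,0,0,0,-1], "newtons": 40}}

```text
clock: 5.48
position: [0.4319, -0.0001, 0.0116]
ee_rot: [0.5, 0.5, 0.5, -0.5]
contact_force: [-1.6, 0.3, 5.6]
width: 0.0334
```

>>> {"method": "carry_out", "body": {"deltas": [-0.25,0,0,0,0,0,-1,-0.5,0,0,0,0,0,-1,-0.5,0,0,0,0,0,-1,-0.25,0,0,0,0,0,-1,0,0,0,0,0,0,-1,0,0,0,0,0,0,-1]}}

```text
clock: 6.22
position: [0.431, 0.0001, 0.1001]
ee_rot: [0.499, 0.5, 0.501, -0.5]
contact_force: [-0.4, 0.4, -3.1]
width: 0.0336
```

Run:
```python
from h import *
s=readout.get_state();print(s['position'],q2R(s['ee_rot']).round(4),s['contact_force'],s['width'])
grab('wrist','w4.png')
```

```text
[4.31011027e-01 9.42174520e-05 1.00147815e-01] [[-2.e-03  1.e+00 -2.e-04]
 [ 2.e-04 -2.e-04 -1.e+00]
 [-1.e+00 -2.e-03 -2.e-04]] [-0.38897784  0.3748062  -3.12303623] 0.033616535122647555
```

View pics/w4.png

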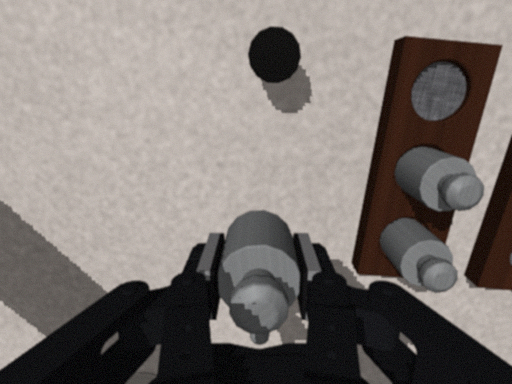

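The weight is held (knob at 258,305). Now I'll measure its offset from the TCP with the same camera, plus the well again.

```bash
cat >> h.py <<'E'
def held(d,p,R_,hi,kr):
    W=cloud(d);L=(W-p)@R_  # tool coords
    m=(abs(L[...,1])<.03)&(abs(L[...,2])<.04)&(L[...,0]>-.06)&(L[...,0]<.02)&(W[...,2]>p[2]-.0)
    return L,m
def well(d,x,y,r,z=.012):
    W=cloud(d);hsv=cv2.cvtColor(d['color'],cv2.COLOR_RGB2HSV)
    m=((np.hypot(W[...,0]-x,W[...,1]-y)<r+.006)&(hsv[...,1]<70)&(W[...,2]<.03)).astype(np.uint8)
    nn,l,st,ce=cv2.connectedComponentsWithStats(m);i=1+np.argmax(st[1:,4])
    return rayplane(d,*ce[i],z),st[i],ce[i]
E
python3 - <<'E'
from h import *
s=readout.get_state();p=s['position'];Rt=q2R(s['ee_rot'])
d=load('w4.png');W=cloud(d);L=(W-p)@Rt
v=W[260:335,225:295].reshape(-1,3);l=L[260:335,225:295].reshape(-1,3)
for lo,hi in [(-.06,-.045),(-.052,-.047),(-.045,-.035),(-.035,-.028),(-.03,-.02)]:
    k=l[(l[:,0]>lo)&(l[:,0]<hi)&(abs(l[:,2])<.03)]
    if len(k):print(lo,hi,len(k),((k.max(0)+k.min(0))/2).round(4),k.mean(0).round(4),np.ptp(k,axis=0).round(4))
print(well(d,.5557,.0759,.02))
E
```

```text
-0.06 -0.045 2323 [-0.0477  0.0007 -0.0004] [-0.0477  0.0007 -0.0019] [0.0055 0.0215 0.0216]
-0.052 -0.047 1613 [-0.0487  0.0006 -0.001 ] [-0.0484  0.0007 -0.001 ] [0.0035 0.019  0.0201]
-0.045 -0.035 500 [-0.0407  0.0007 -0.0012] [-0.0424  0.0008 -0.0082] [0.0087 0.0219 0.0202]
-0.035 -0.028 1590 [-0.031   0.0012  0.0004] [-0.0291  0.0014 -0.0041] [0.0059 0.0293 0.0229]
-0.03 -0.02 1583 [-0.0284  0.0011  0.0005] [-0.0287  0.0014 -0.0039] [0.0032 0.0294 0.0231]
(array([0.55669592, 0.07602748, 0.012     ]), array([ 411,   61,   56,   60, 2578], dtype=int32), array([438.40069822,  90.77230411]))
```

Run:
```python
from h import *
RD=np.array([[0,1,0],[0,0,-1],[-1,0,0]],float)
plan(np.array([.555,.075,.13]),RD,n=4,grip=-1)
```

```text
n 4 end err mm [-0.2  -0.09  0.14] rot err [-0.01 -0.02  0.02]
[ -0.13, 0.52, -0.31, 0, 0, 0.01, -1, -0.12, 0.51, -0.31, 0, 0, 0.01, -1, -0.13, 0.52, -0.32, 0, 0, 0.01, -1, -0.12, 0.52, -0.31, 0, 0, 0, -1 ]
```

>>> {"method": "carry_out", "body": {"deltas": [-0.5,0,0,0,0,0,-1,0,0.52,-0.31,0,0,0,-1,0,0.52,-0.31,0,0,0,-1,0,0.52,-0.31,0,0,0,-1,0,0.51,-0.31,0,0,0,-1,0,0,0,0,0,0,-1,0,0,0,0,0,0,-1]}}

```text
clock: 7.15
position: [0.5547, 0.0742, 0.1295]
ee_rot: [-0.499, -0.499, -0.501, 0.501]
contact_force: [-1.2, 0.2, -3.8]
width: 0.0335
```

```bash
cat >> h.py <<'E'
def knob(d,p,Rt,box,lo,hi):
    W=cloud(d);L=(W-p)@Rt;a,b,c,e=box;l=L[a:b,c:e].reshape(-1,3)
    k=l[(l[:,0]>lo)&(l[:,0]<hi)&(abs(l[:,2])<.03)&(abs(l[:,1])<.03)];return len(k),((k.max(0)+k.min(0))/2).round(4),k.mean(0).round(4),k[:,0].min().round(4)
E
python3 - <<'E'
from h import *
s=readout.get_state();p=s['position'];Rt=q2R(s['ee_rot']);print(p,Rt.round(4))
d=grab('wrist','w5.png');print(well(d,.556,.0759,.02))
print(knob(d,p,Rt,(260,335,225,295),-.052,-.047))
E
```

```text
[0.55471409 0.07422929 0.12953014] [[-4.1e-03  1.0e+00  2.0e-04]
 [-4.0e-04  2.0e-04 -1.0e+00]
 [-1.0e+00 -4.1e-03  4.0e-04]]
(array([0.55543728, 0.07524521, 0.012     ]), array([ 236,  161,   47,   44, 1629], dtype=int32), array([258.91589932, 182.49478207]))
(1512, array([-0.0485,  0.0008, -0.0007]), array([-0.0483,  0.0007, -0.0009]), np.float64(-0.05))
```

View pics/w5.png

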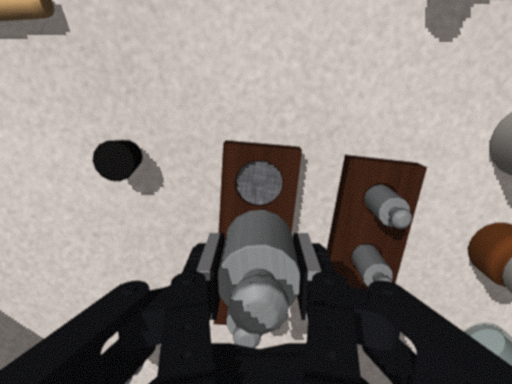

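>>> {"method": "carry_out", "body": {"deltas": [0.5,0,-0.01,0,0,0,-1,0.5,0,0,0,0,0,-1,0.5,0,0,0,0,0,-1,0,0,0,0,0,0,-1,0,0,0,0,0,0,-1]}}

```text
clock: 7.82
position: [0.5566, 0.0746, 0.042]
ee_rot: [0.5, 0.5, 0.499, -0.5]
contact_force: [0.0, -0.3, -3.1]
width: 0.0336
```

Run:
```python
from h import *
s=readout.get_state();p=s['position'];Rt=q2R(s['ee_rot']);print(p,Rt.round(4))
d=grab('wrist','w6.png')
```

```text
[0.55659771 0.07462794 0.04203429] [[ 1.3e-03  1.0e+00 -6.0e-04]
 [-1.0e-04 -6.0e-04 -1.0e+00]
 [-1.0e+00  1.3e-03  1.0e-04]]
```

View pics/w6.png

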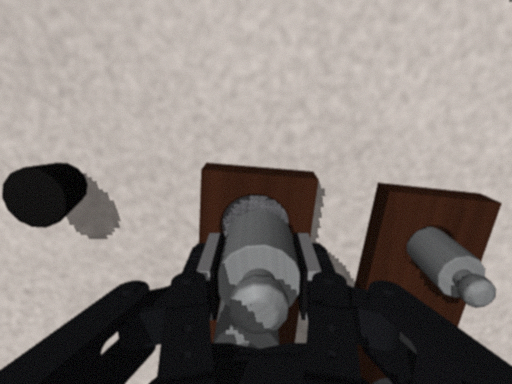

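>>> {"method": "carry_out", "body": {"deltas": [0.1,-0.03,-0.01,0,0,0,-1,0,0,0,0,0,0,-1,0,0,0,0,0,0,-1]}}

```text
clock: 8.25
position: [0.5545, 0.0756, 0.0353]
ee_rot: [0.5, 0.5, 0.5, -0.5]
contact_force: [0.4, -0.6, -4.2]
width: 0.0335
```

>>> {"method": "carry_out", "body": {"deltas": [0.12,0,0,0,0,0,-1,0.1,0,0,0,0,0,-1,0,0,0,0,0,0,-1]}}

```text
clock: 8.62
position: [0.5545, 0.0755, 0.0236]
ee_rot: [0.5, 0.5, 0.5, -0.5]
contact_force: [-4.1, -0.1, 11.2]
width: 0.0339
```

>>> {"method": "carry_out", "body": {"deltas": [0,0,0,0,0,0,0,0,0,0,0,0,0,0,0,0,0,0,0,0,0.8,0,0,0,0,0,0,0.8]}}

```text
clock: 9.12
position: [0.5544, 0.0755, 0.0217]
ee_rot: [-0.5, -0.5, -0.5, 0.5]
contact_force: [0.3, 0.1, -0.1]
width: 0.0763
```

>>> {"method": "carry_out", "body": {"deltas": [-0.3,0,0,0,0,0,0.8,-0.8,0,0,0,0,0,0.8,-0.8,0,0,0,0,0,0.8,0,0,0,0,0,0,1,0,0,0,0,0,0,1]}}

```text
clock: 9.75
position: [0.5538, 0.0755, 0.1354]
ee_rot: [-0.5, -0.5, -0.5, 0.5]
contact_force: [-0.8, -0.2, -0.3]
width: 0.0853
```

```bash
cat >> h.py <<'E'
def ktop(d,x,y,r,zmax=.09):
    W=cloud(d);m=(np.hypot(W[...,0]-x,W[...,1]-y)<r)&(W[...,2]<zmax)
    zz=W[m];top=np.percentile(zz[:,2],95);k=zz[abs(zz[:,2]-top)<.004];return top.round(4),len(k),k.mean(0).round(4),((k.max(0)+k.min(0))/2).round(4)
E
python3 - <<'E'
from h import *
s=readout.get_state();p=s['position'];Rt=q2R(s['ee_rot']);print(p,Rt.round(4))
d=grab('wrist','w7.png');print(ktop(d,.555,.075,.02),ktop(d,.55,.02,.02))
d=grab('top','top2.png');print(ktop(d,.555,.075,.02))
E
```

```text
[0.55381085 0.07550969 0.13540606] [[-9.e-04  1.e+00 -2.e-04]
 [-1.e-04 -2.e-04 -1.e+00]
 [-1.e+00 -9.e-04  1.e-04]]
(np.float64(0.0724), 692, array([0.5554, 0.0763, 0.0711]), array([0.5556, 0.0755, 0.0711])) (np.float64(0.0722), 570, array([0.5506, 0.0217, 0.0711]), array([0.5504, 0.0205, 0.071 ]))Traceback (most recent call last):
  File "<stdin>", line 4, in <module>
  File "h.py", line 52, in ktop
    zz=W[m];top=np.percentile(zz[:,2],95);k=zz[abs(zz[:,2]-top)<.004];return top.round(4),len(k),k.mean(0).round(4),((k.max(0)+k.min(0))/2).round(4)
                ~~~~~~~~~~~~~^^^^^^^^^^^^
    return _quantile_unchecked(
        a, q, axis, out, overwrite_input, method, keepdims, weights)
    return _ureduce(a,
                    func=_quantile_ureduce_func,
    ...<5 lines>...
                    overwrite_input=overwrite_input,
                    method=method)
    r = func(a, **kwargs)
    result = _quantile(arr,
                       quantiles=q,
    ...<2 lines>...
                       out=out,
                       weights=wgt)
    slices_having_nans = np.isnan(arr[-1, ...])
                                  ~~~^^^^^^^^^
IndexError: index -1 is out of bounds for axis 0 with size 0
```

View pics/w7.png

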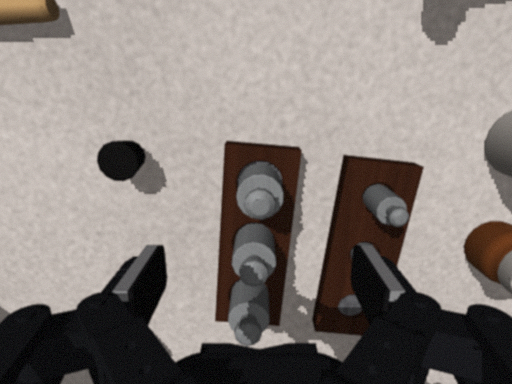

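Medium weight is seated: top at 72.4 mm, level with its neighbours. Next is the small one.

>>> {"method": "carry_out", "body": {"deltas": [0,-0.5,0.72,0,0,0,1,0,-0.5,0.72,0,0,0,1,0,-0.5,0.73,0,0,0,1,0,-0.5,0.73,0,0,0,1,0.5,0,0,0,0,0,1,0.5,0,0,0,0,0,1,0,0,0,0,0,0,1,0,0,0,0,0,0,1]}}

```text
clock: 10.85
position: [0.4346, -0.0984, 0.0759]
ee_rot: [0.5, 0.5, 0.5, -0.5]
contact_force: [0.1, 0.9, 0.3]
width: 0.0859
```

Run:
```python
from h import *
s=readout.get_state();p=s['position'];Rt=q2R(s['ee_rot']);print(p,Rt.round(4))
d=grab('wrist','w8.png');print(ktop(d,.433,-.0975,.018,.058))
```

```text
[ 0.43459641 -0.09842631  0.07594386] [[-4.e-04  1.e+00  1.e-04]
 [ 1.e-04  1.e-04 -1.e+00]
 [-1.e+00 -4.e-04 -1.e-04]]
(np.float64(0.052), 463, array([ 0.4322, -0.0976,  0.0512]), array([ 0.4321, -0.0985,  0.0509]))
```

View pics/w8.png

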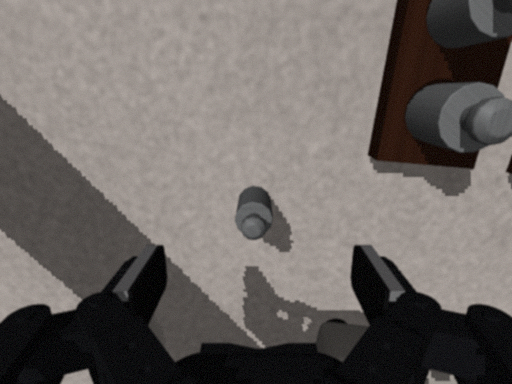

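>>> {"method": "carry_out", "body": {"deltas": [0.4,-0.05,0.01,0,0,0,1,0.4,0,0,0,0,0,1,0.3,0,0,0,0,0,1,0,0,0,0,0,0,1,0,0,0,0,0,0,1]}}

```text
clock: 11.52
position: [0.4324, -0.0993, 0.0109]
ee_rot: [0.501, 0.5, 0.499, -0.5]
contact_force: [0.9, 0.1, -0.3]
width: 0.0855
```

>>> {"method": "carry_out", "body": {"deltas": [0.03,-0.01,0,0,0,0,-1,0,0,0,0,0,0,-1,0,0,0,0,0,0,-1,0,0,0,0,0,0,-1,0,0,0,0,0,0,-1,0,0,0,0,0,0,-1], "newtons": 35}}

```text
clock: 12.28
position: [0.431, -0.0992, 0.0084]
ee_rot: [0.5, 0.5, 0.5, -0.5]
contact_force: [-1.1, 0.6, 5.2]
width: 0.0217
```

>>> {"method": "carry_out", "body": {"deltas": [-0.2,0,0,0,0,0,-1,-0.5,0,0,0,0,0,-1,-0.5,0,0,0,0,0,-1,-0.5,0,0,0,0,0,-1,-0.3,0,0,0,0,0,-1,0,0,0,0,0,0,-1,0,0,0,0,0,0,-1]}}

```text
clock: 13.15
position: [0.43, -0.0988, 0.1275]
ee_rot: [0.499, 0.5, 0.5, -0.5]
contact_force: [0.3, -0.7, -1.8]
width: 0.0216
```

Run:
```python
from h import *
s=readout.get_state();p=s['position'];Rt=q2R(s['ee_rot']);print(p,Rt.round(4))
d=grab('wrist','w9.png');
for lo,hi in [(-.045,-.038),(-.048,-.036),(-.06,-.03)]: print(knob(d,p,Rt,(250,335,225,295),lo,hi))
print(well(d,.6467,-.0493,.015))
RD=np.array([[0,1,0],[0,0,-1],[-1,0,0]],float)
plan(np.array([.646,-.049,.13]),RD,n=5,grip=-1)
```

```text
[ 0.43000942 -0.0987634   0.12749012] [[-1.3e-03  1.0e+00 -2.0e-04]
 [ 5.0e-04 -2.0e-04 -1.0e+00]
 [-1.0e+00 -1.3e-03 -5.0e-04]]
(1417, array([-0.0415,  0.001 , -0.0012]), array([-0.0419,  0.0009, -0.0023]), np.float64(-0.045))
(2007, array([-0.042 ,  0.001 , -0.0008]), array([-0.0409,  0.0015, -0.0022]), np.float64(-0.0479))
(2327, array([-0.0406,  0.0011, -0.0008]), array([-0.0398,  0.0015, -0.0027]), np.float64(-0.0512))Traceback (most recent call last):
  File "<stdin>", line 5, in <module>
  File "h.py", line 45, in well
    nn,l,st,ce=cv2.connectedComponentsWithStats(m);i=1+np.argmax(st[1:,4])
                                                       ~~~~~~~~~^^^^^^^^^^
    return _wrapfunc(a, 'argmax', axis=axis, out=out, **kwds)
    return bound(*args, **kwds)
ValueError: attempt to get argmax of an empty sequence
```

View pics/w9.png

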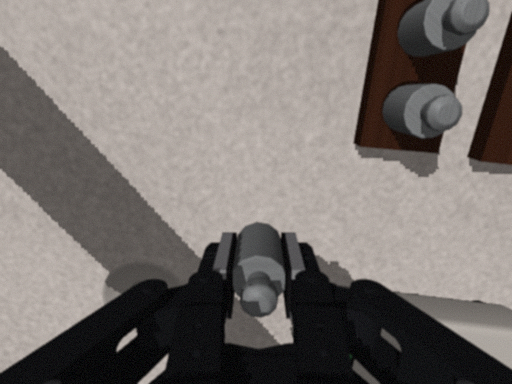

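>>> {"method": "carry_out", "body": {"deltas": [0,0.72,-0.17,0,0,0,-1,0,0.72,-0.17,0,0,0,-1,0,0.72,-0.17,0,0,0,-1,0,0.72,-0.17,0,0,0,-1,0,0.72,-0.16,0,0,0,-1,0,0,0,0,0,0,-1,0,0,0,0,0,0,-1]}}

```text
clock: 14.08
position: [0.6453, -0.0485, 0.1263]
ee_rot: [0.499, 0.499, 0.501, -0.501]
contact_force: [-0.3, 0.7, -1.9]
width: 0.0214
```

Run:
```python
from h import *
s=readout.get_state();p=s['position'];Rt=q2R(s['ee_rot']);print(p,Rt.round(4))
d=grab('wrist','w10.png');
for lo,hi in [(-.048,-.036)]: print(knob(d,p,Rt,(250,335,225,295),lo,hi))
print(well(d,.6467,-.0493,.015))
print(ktop(d,.657,.062,.02),ktop(d,.651,.007,.02))
```

```text
[ 0.645299   -0.04850411  0.12631216] [[-4.2e-03  1.0e+00  1.0e-04]
 [ 4.0e-04  1.0e-04 -1.0e+00]
 [-1.0e+00 -4.2e-03 -4.0e-04]]
(2004, array([-0.042 ,  0.001 , -0.0006]), array([-0.0409,  0.0015, -0.0022]), np.float64(-0.048))
(array([ 0.64543811, -0.04945278,  0.012     ]), array([242, 171,  33,  31, 806], dtype=int32), array([258.25558313, 185.89826303]))
(np.float64(0.0641), 512, array([0.6576, 0.0622, 0.0632]), array([0.6576, 0.0624, 0.0632])) (np.float64(0.064), 398, array([0.6515, 0.0072, 0.0633]), array([0.6516, 0.0069, 0.0629]))
```

View pics/w10.png

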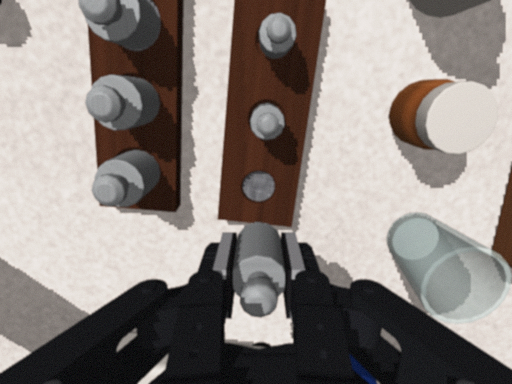

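>>> {"method": "carry_out", "body": {"deltas": [0.5,-0.02,0.01,0,0,0,-1,0.5,0,0,0,0,0,-1,0.45,0,0,0,0,0,-1,0,0,0,0,0,0,-1,0,0,0,0,0,0,-1]}}

```text
clock: 14.75
position: [0.6457, -0.0497, 0.0422]
ee_rot: [0.5, 0.5, 0.499, -0.5]
contact_force: [0.5, -0.3, -0.9]
width: 0.0211
```

Run:
```python
from h import *
s=readout.get_state();p=s['position'];Rt=q2R(s['ee_rot']);print(p,Rt.round(4))
d=grab('wrist','w11.png')
```

```text
[ 0.64569315 -0.04965144  0.04220723] [[ 1.3e-03  1.0e+00 -6.0e-04]
 [-3.0e-04 -6.0e-04 -1.0e+00]
 [-1.0e+00  1.3e-03  3.0e-04]]
```

View pics/w11.png

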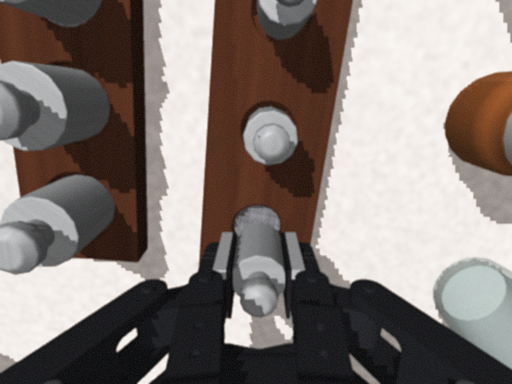

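>>> {"method": "carry_out", "body": {"deltas": [0.12,-0.02,-0.01,0,0,0,-1,0,0,0,0,0,0,-1,0,0,0,0,0,0,-1]}}

```text
clock: 15.18
position: [0.6444, -0.0487, 0.0341]
ee_rot: [0.5, 0.5, 0.5, -0.5]
contact_force: [-0.6, 0.1, -1.7]
width: 0.022
```

>>> {"method": "carry_out", "body": {"deltas": [0.12,0,0.01,0,0,0,-1,0.1,0,0,0,0,0,-1,0,0,0,0,0,0,-1]}}

```text
clock: 15.55
position: [0.6444, -0.0493, 0.0205]
ee_rot: [-0.5, -0.5, -0.5, 0.5]
contact_force: [-0.6, -0.3, 0.5]
width: 0.0216
```

>>> {"method": "carry_out", "body": {"deltas": [0.02,0,0,0,0,0,-1,0,0,0,0,0,0,-0.2,0,0,0,0,0,0,-0.2,0,0,0,0,0,0,0.6,0,0,0,0,0,0,0.6]}}

```text
clock: 16.18
position: [0.6443, -0.0493, 0.0193]
ee_rot: [-0.5, -0.5, -0.5, 0.5]
contact_force: [0.1, -0.4, -0.4]
width: 0.0677
```

>>> {"method": "carry_out", "body": {"deltas": [-0.3,0,0,0,0,0,0.6,-0.9,0,0,0,0,0,0.6,-0.9,0,0,0,0,0,0.6,-0.4,0,0,0,0,0,1,0,0,0,0,0,0,1,0,0,0,0,0,0,1]}}

```text
clock: 16.92
position: [0.6435, -0.0491, 0.1687]
ee_rot: [0.499, 0.5, 0.5, -0.5]
contact_force: [0.4, -0.4, -1.2]
width: 0.0857
```

Run:
```python
from h import *
s=readout.get_state();p=s['position'];Rt=q2R(s['ee_rot']);print(p,Rt.round(4))
d=grab('wrist','w12.png');print(ktop(d,.6455,-.0487,.016),ktop(d,.651,.007,.02))
```

```text
[ 0.64350737 -0.04913392  0.16874607] [[-1.6e-03  1.0e+00 -2.0e-04]
 [ 2.0e-04 -2.0e-04 -1.0e+00]
 [-1.0e+00 -1.6e-03 -2.0e-04]]
(np.float64(0.0641), 229, array([ 0.6453, -0.0482,  0.0632]), array([ 0.645 , -0.0486,  0.063 ])) (np.float64(0.064), 277, array([0.6516, 0.0072, 0.0633]), array([0.6515, 0.007 , 0.0629]))
```

View pics/w12.png

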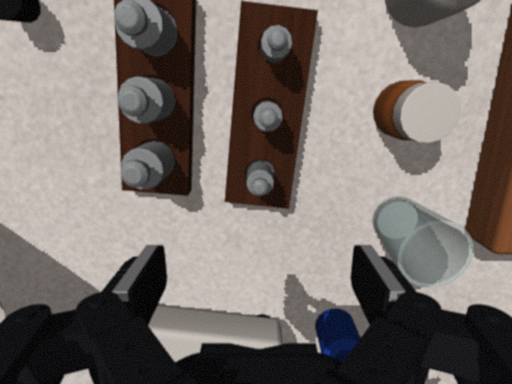

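Both strays are seated, their tops level with their neighbours. Now the inspection camera, first from the fixed views.

Run:
```python
from h import *
for nm in ['top0.png','side0.png']:
    d=load(nm);W=cloud(d);c=d['color'].astype(int)
    reg=(W[...,0]>.5)&(W[...,0]<.85)&(W[...,1]>.15)&(W[...,1]<.45)
    dark=c.sum(-1)<170
    m=reg&dark&(W[...,2]>.001)&(W[...,2]<.03)
    m=cv2.morphologyEx(m.astype(np.uint8),cv2.MORPH_OPEN,np.ones((3,3)))>0
    P=W[m][:,:2].astype(np.float32);print(nm,'plate z',np.median(W[m][:,2]),cv2.minAreaRect(P))
    m=reg&(W[...,2]>.08);P=W[m]
    for z in np.arange(.08,.26,.02):
        k=P[(P[:,2]>=z)&(P[:,2]<z+.02)]
        if len(k): print(z.round(2),len(k),k.mean(0).round(3),k.min(0).round(3),k.max(0).round(3))
d=load('top0.png')
cv2.imwrite('pics/ct.png',cv2.resize(d['color'][100:185,90:170,::-1],None,fx=7,fy=7,interpolation=cv2.INTER_CUBIC))
d=load('side0.png')
cv2.imwrite('pics/cs.png',cv2.resize(d['color'][170:310,50:160,::-1],None,fx=4,fy=4,interpolation=cv2.INTER_CUBIC))
```

```text
top0.png plate z 0.014275381171558243 ((0.703944981098175, 0.32146018743515015), (0.14755627512931824, 0.132476806640625), 10.100417137145996)
0.08 785 [0.797 0.421 0.088] [0.661 0.298 0.08 ] [0.85 0.45 0.1 ]
0.1 66 [0.697 0.309 0.113] [0.64  0.295 0.1  ] [0.822 0.444 0.12 ]
0.12 472 [0.711 0.323 0.132] [0.627 0.294 0.12 ] [0.767 0.375 0.14 ]
0.14 150 [0.653 0.311 0.151] [0.616 0.295 0.14 ] [0.753 0.341 0.16 ]
0.16 44 [0.693 0.316 0.166] [0.628 0.3   0.16 ] [0.757 0.331 0.179]
0.18 23 [0.746 0.323 0.19 ] [0.741 0.318 0.181] [0.753 0.332 0.198]
0.2 61 [0.749 0.327 0.212] [0.741 0.318 0.201] [0.759 0.337 0.217]
side0.png plate z 0.013168327273063718 ((0.7023922801017761, 0.3229706287384033), (0.1512475609779358, 0.12903189659118652), 8.755438804626465)
0.08 996 [0.779 0.412 0.087] [0.636 0.306 0.08 ] [0.85 0.45 0.1 ]
0.1 254 [0.677 0.331 0.113] [0.628 0.297 0.1  ] [0.751 0.377 0.12 ]
0.12 690 [0.701 0.33  0.13 ] [0.618 0.297 0.12 ] [0.764 0.377 0.14 ]
0.14 281 [0.659 0.318 0.151] [0.612 0.296 0.14 ] [0.751 0.338 0.16 ]
0.16 102 [0.727 0.328 0.169] [0.628 0.305 0.16 ] [0.75  0.339 0.18 ]
0.18 87 [0.743 0.331 0.19 ] [0.738 0.32  0.18 ] [0.75  0.338 0.199]
0.2 94 [0.745 0.33  0.209] [0.739 0.321 0.2  ] [0.758 0.338 0.215]
```

View pics/ct.png

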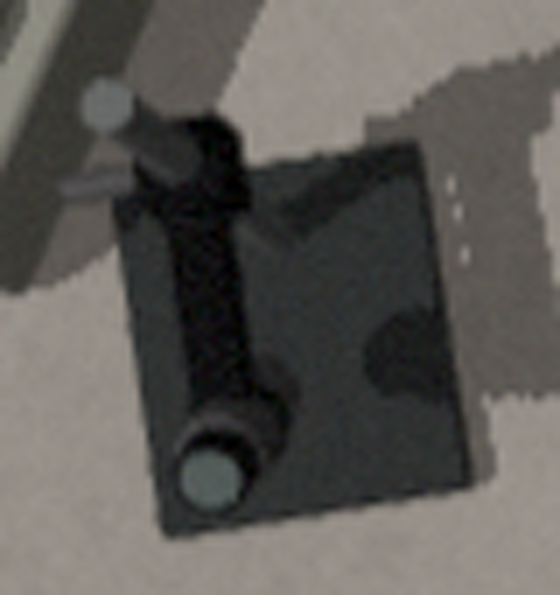

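View pics/cs.png

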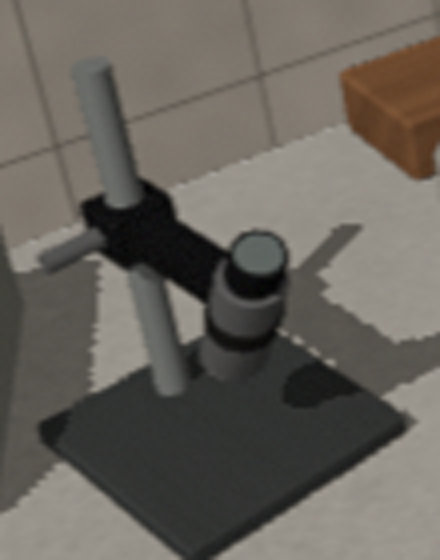

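Run:
```python
from h import *
pts=[]
for nm,(u,v),r in [('top0.png',(120.0,168.0),3),('side0.png',(114.7,233.2),4)]:
    d=load(nm);W=cloud(d);vv,uu=np.mgrid[:384,:512]
    m=np.hypot(uu-u,vv-v)<r;P=W[m];P=P[P[:,2]>.08];c=np.median(P,0)
    sv=np.linalg.svd(P-P.mean(0));n=sv[2][2];n*=np.sign(n[2]);print(nm,len(P),c.round(4),'n',n.round(3),sv[1].round(4),np.degrees(np.arctan2(n[1],n[0])),np.degrees(np.arcsin(n[2])))
    K=d['mtx'];rr=q2R(d['orientation'])@np.array([(u-K[0,2])/K[0,0],(v-K[1,2])/K[1,1],1]);pts.append((d['origin'],rr/np.linalg.norm(rr)))
(o1,a),(o2,b)=pts;A=np.stack([a,-b],1);t=np.linalg.lstsq(A,o2-o1,rcond=None)[0];print('tri',o1+a*t[0],o2+b*t[1])
```

```text
top0.png 25 [0.6262 0.309  0.1559] n [-0.527 -0.053  0.848] [0.0199 0.0172 0.0079] -174.3021308289695 58.02167329522483
side0.png 50 [0.6253 0.3104 0.1557] n [-0.495 -0.112  0.862] [0.0311 0.0255 0.0082] -167.29061992410476 59.531141671391296
tri [0.62639347 0.3093541  0.15455046] [0.62667261 0.30981904 0.15473121]
```

Lens mouth is at about (0.626, 0.3095, 0.1555); the two views agree to 1–2 mm. The plate gives azimuth 9.5° and a focus around (0.571, 0.300, 0.2505), which matches the plate and post geometry. Next I'll go over the big weight.

>>> {"method": "carry_out", "body": {"deltas": [-0.6,0,0,0,0,0,1,-0.6,-0.2,0.8,0,0,0,1,0,-0.2,0.9,0,0,0,1,0,-0.2,0.95,0,0,0,1,0,-0.2,0.95,0,0,0,1,0,-0.2,0.9,0,0,0,1,0,0,0,0,0,0,1,0,0,0,0,0,0,1]}}

```text
clock: 17.98
position: [0.5838, -0.3188, 0.2397]
ee_rot: [0.498, 0.5, 0.501, -0.5]
contact_force: [0.1, 0.9, 0.3]
width: 0.085
```

Run:
```python
from h import *
s=readout.get_state();p=s['position'];Rt=q2R(s['ee_rot']);print(p,Rt.round(4),s['qpos'].round(2))
d=grab('wrist','w13.png');print(ktop(d,.585,-.317,.03,.16))
d=grab('top','top3.png')
for a in [(.555,.0755,.02),(.645,-.049,.02)]: print(ktop(d,*a))
```

```text
[ 0.58376652 -0.31881813  0.23970575] [[-0.0024  1.     -0.001 ]
 [ 0.0026 -0.001  -1.    ]
 [-1.     -0.0024 -0.0026]] [-0.6   0.41  1.28  0.    1.46 -0.6 ]
(np.float64(0.1424), 828, array([ 0.5874, -0.3176,  0.141 ]), array([ 0.5876, -0.3183,  0.1411]))
(np.float64(0.0738), 31, array([0.5555, 0.0728, 0.0722]), array([0.5549, 0.0729, 0.0724]))
(np.float64(0.063), 21, array([ 0.6448, -0.0505,  0.0625]), array([ 0.6449, -0.0504,  0.0621]))
```

View pics/w13.png

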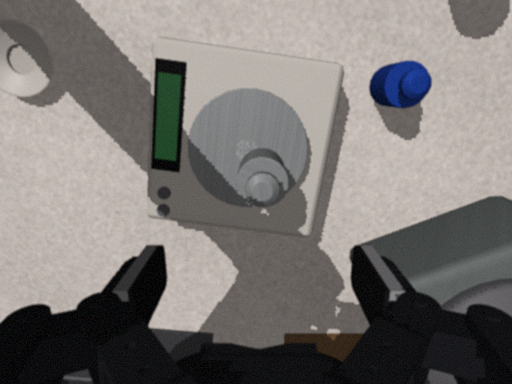

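Run:
```python
from h import *
d=load('w13.png');W=cloud(d)
m=(W[...,2]>.06)&(W[...,2]<.2)&(np.hypot(W[...,0]-.587,W[...,1]+.318)>.03)
m[230:,:350]=0
for x0,x1,y0,y1 in [(.6,.7,-.5,-.26),(.45,.57,-.5,-.26),(.5,.68,-.45,-.345)]:
    k=W[m&(W[...,0]>x0)&(W[...,0]<x1)&(W[...,1]>y0)&(W[...,1]<y1)&(W[...,2]>.072)]
    print(len(k),k.min(0) if len(k) else '',k.max(0) if len(k) else '')
d=load('top0.png');W=cloud(d)
k=W[(W[...,2]>.072)&(W[...,2]<.25)&(np.hypot(W[...,0]-.587,W[...,1]+.318)>.032)&(abs(W[...,0]-.59)<.1)&(abs(W[...,1]+.32)<.1)];print(len(k),k.min(0),k.max(0))
```

```text
13 [ 0.60119902 -0.30942576  0.07204156] [ 0.63099237 -0.26463527  0.0724257 ]
28 [ 0.51515957 -0.34715129  0.07201625] [ 0.5652222  -0.2617742   0.07280145]
1 [ 0.55176756 -0.34715129  0.07236502] [ 0.55176756 -0.34715129  0.07236502]
148 [ 0.51468675 -0.35738542  0.07200467] [ 0.62893097 -0.24354398  0.07744797]
```

>>> {"method": "carry_out", "body": {"deltas": [0.6,0.05,0,0,0,0,1,0.6,0,0,0,0,0,1,0.6,0,0,0,0,0,1,0,0,0,0,0,0,1,0,0,0,0,0,0,1]}}

```text
clock: 18.7
position: [0.5884, -0.3189, 0.135]
ee_rot: [0.501, 0.5, 0.5, -0.5]
contact_force: [0.2, 0.1, 0.3]
width: 0.0856
```

Run:
```python
from h import *
s=readout.get_state();p=s['position'];Rt=q2R(s['ee_rot']);print(p,Rt.round(4))
d=grab('wrist','w14.png');print(ktop(d,.587,-.318,.022,.148))
```

```text
[ 0.58844656 -0.31886826  0.13495812] [[ 0.0018  1.      0.0012]
 [-0.0012  0.0012 -1.    ]
 [-1.      0.0018  0.0012]]
(np.float64(0.1425), 2071, array([ 0.5872, -0.317 ,  0.1411]), array([ 0.5872, -0.3179,  0.1413]))
```

View pics/w14.png

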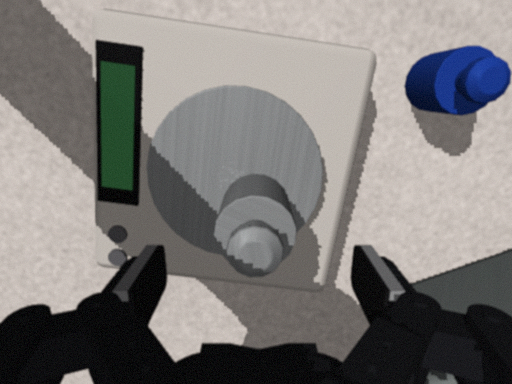

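>>> {"method": "carry_out", "body": {"deltas": [0.4,-0.03,0,0,0,0,1,0.46,0,0,0,0,0,1,0,0,0,0,0,0,1,0,0,0,0,0,0,1]}}

```text
clock: 19.25
position: [0.5867, -0.32, 0.084]
ee_rot: [0.501, 0.5, 0.499, -0.5]
contact_force: [-0.6, -0.3, 0.1]
width: 0.0852
```

>>> {"method": "carry_out", "body": {"deltas": [0,0,0,0,0,0,-1,0,0,0,0,0,0,-1,0,0,0,0,0,0,-1,0,0,0,0,0,0,-1,0,0,0,0,0,0,-1], "newtons": 90}}

```text
clock: 19.88
position: [0.5865, -0.3197, 0.0833]
ee_rot: [0.501, 0.5, 0.499, -0.5]
contact_force: [1.2, 1.3, 6.1]
width: 0.0431
```

>>> {"method": "carry_out", "body": {"deltas": [-0.2,0,0,0,0,0,-1,-0.5,0,0,0,0,0,-1,-0.6,0,0,0,0,0,-1,-0.6,0,0,0,0,0,-1,-0.6,0,0,0,0,0,-1,-0.5,0,0,0,0,0,-1,-0.3,0,0,0,0,0,-1,0,0,0,0,0,0,-1,0,0,0,0,0,0,-1]}}

```text
clock: 21.0
position: [0.5845, -0.3186, 0.2777]
ee_rot: [0.498, 0.5, 0.501, -0.5]
contact_force: [-1.2, 0.2, -8.0]
width: 0.0427
```

Run:
```python
from h import *
s=readout.get_state();p=s['position'];Rt=q2R(s['ee_rot']);print(p,Rt.round(4),s['contact_force'],s['width'])
d=grab('wrist','w15.png')
W=cloud(d);L=(W-p)@Rt;l=L[240:340,215:300].reshape(-1,3)
print('top', np.sort(l[(abs(l[:,1])<.02)&(abs(l[:,2])<.02)][:,0])[[20,200]])
n=np.array([-np.cos(np.radians(9.5))/2,-np.sin(np.radians(9.5))/2,np.sqrt(3)/2])
print(n)
```

```text
[ 0.58451657 -0.31864256  0.27769167] [[-3.7e-03  1.0e+00 -2.0e-04]
 [ 2.4e-03 -2.0e-04 -1.0e+00]
 [-1.0e+00 -3.7e-03 -2.4e-03]] [-1.21594937  0.17974282 -7.9949893 ] 0.042749268556154865
top [-0.05996806 -0.0593117 ]
[-0.4931428 -0.0825238  0.8660254]
```

View pics/w15.png

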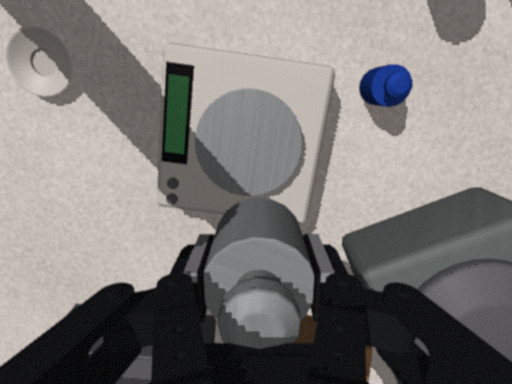

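Run:
```python
from h import *
a=np.radians(9.5);e=np.radians(60)
n=np.array([-np.cos(a)*np.cos(e),-np.sin(a)*np.cos(e),np.sin(e)])
y=np.array([np.cos(a)*np.sin(e),np.sin(a)*np.sin(e),np.cos(e)]);Rf=np.stack([-n,y,np.cross(-n,y)],1);print(Rf.round(3))
f=np.array([.571,.300,.2505]);np.savez('goal.npz',f=f,n=n,Rf=Rf)
plan(f+.1125*n,Rf,n=20,grip=-1)
```

```text
[[ 0.493  0.854  0.165]
 [ 0.083  0.143 -0.986]
 [-0.866  0.5    0.   ]]
n 20 end err mm [ 0.03  0.26 -0.24] rot err [0.01 0.   0.01]
[ -0.06, -0.06, -0.51, -0.12, 0.03, 0.38, -1, -0.05, -0.05, -0.51, -0.12, 0.03, 0.38, -1, -0.06, -0.05, -0.51, -0.12, 0.03, 0.38, -1, -0.06, -0.04, -0.51, -0.12, 0.03, 0.38, -1, -0.06, -0.03, -0.51, -0.12, 0.03, 0.38, -1, -0.06, -0.03, -0.51, -0.12, 0.03, 0.38, -1, -0.05, -0.02, -0.51, -0.12, 0.03, 0.38, -1, -0.06, -0.02, -0.51, -0.12, 0.03, 0.37, -1, -0.06, -0.01, -0.51, -0.11, 0.03, 0.38, -1, -0.05, -0.01, -0.51, -0.12, 0.03, 0.37, -1 ]
[ -0.06, 0, -0.51, -0.11, 0.03, 0.38, -1, -0.05, 0.01, -0.51, -0.12, 0.03, 0.37, -1, -0.05, 0.01, -0.51, -0.11, 0.03, 0.38, -1, -0.05, 0.01, -0.52, -0.12, 0.03, 0.37, -1, -0.05, 0.02, -0.51, -0.11, 0.03, 0.38, -1, -0.05, 0.03, -0.51, -0.12, 0.03, 0.37, -1, -0.04, 0.03, -0.51, -0.11, 0.02, 0.38, -1, -0.05, 0.04, -0.51, -0.12, 0.03, 0.37, -1, -0.04, 0.04, -0.51, -0.11, 0.03, 0.38, -1, -0.04, 0.05, -0.51, -0.12, 0.02, 0.37, -1 ]
```

>>> {"method": "carry_out", "body": {"deltas": [-0.06,-0.06,-0.51,-0.12,0.03,0.38,-1,-0.05,-0.05,-0.51,-0.12,0.03,0.38,-1,-0.06,-0.05,-0.51,-0.12,0.03,0.38,-1,-0.06,-0.04,-0.51,-0.12,0.03,0.38,-1,-0.06,-0.03,-0.51,-0.12,0.03,0.38,-1,-0.06,-0.03,-0.51,-0.12,0.03,0.38,-1,-0.05,-0.02,-0.51,-0.12,0.03,0.38,-1,-0.06,-0.02,-0.51,-0.12,0.03,0.37,-1,-0.06,-0.01,-0.51,-0.11,0.03,0.38,-1,-0.05,-0.01,-0.51,-0.12,0.03,0.37,-1]}}

```text
clock: 22.3
position: [0.5489, -0.0134, 0.3123]
ee_rot: [0.575, 0.545, 0.457, -0.404]
contact_force: [1.0, 0.1, -7.4]
width: 0.0428
```

>>> {"method": "carry_out", "body": {"deltas": [-0.06,0,-0.51,-0.11,0.03,0.38,-1,-0.05,0.01,-0.51,-0.12,0.03,0.37,-1,-0.05,0.01,-0.51,-0.11,0.03,0.38,-1,-0.05,0.01,-0.52,-0.12,0.03,0.37,-1,-0.05,0.02,-0.51,-0.11,0.03,0.38,-1,-0.05,0.03,-0.51,-0.12,0.03,0.37,-1,-0.04,0.03,-0.51,-0.11,0.02,0.38,-1,-0.05,0.04,-0.51,-0.12,0.03,0.37,-1,-0.04,0.04,-0.51,-0.11,0.03,0.38,-1,0,0,0,-0.12,0.02,0.37,-1]}}

```text
clock: 23.55
position: [0.5173, 0.2611, 0.3427]
ee_rot: [0.641, 0.579, 0.404, -0.302]
contact_force: [0.3, -1.1, -7.3]
width: 0.0434
```

>>> {"method": "carry_out", "body": {"deltas": [0,0,0,0,0,0,-1,0,0,0,0,0,0,-1]}}

```text
clock: 23.8
position: [0.519, 0.2585, 0.3442]
ee_rot: [0.641, 0.58, 0.402, -0.302]
contact_force: [0.1, -0.0, -7.3]
width: 0.0433
```

Run:
```python
from h import *
g=np.load('goal.npz');f,n,Rf=g['f'],g['n'],g['Rf']
s=readout.get_state();print(s['position'],s['qpos'].round(2),s['contact_force'],s['width'])
d=grab('wrist','w16.png')
plan(f+.0525*n,Rf,n=3,grip=-1)
```

```text
[0.51904375 0.25854463 0.34423764] [ 0.43 -0.01  1.7  -0.16  0.96  0.32] [ 0.10736453 -0.00790988 -7.30772171] 0.043252225157054444
n 3 end err mm [-0.03  0.05 -0.25] rot err [ 0.    0.02 -0.02]
[ 0.32, 0.02, -0.18, 0, 0.02, -0.01, -1, 0.32, 0.01, -0.18, 0.01, 0.02, -0.01, -1, 0.32, 0.02, -0.18, 0, 0.01, 0, -1 ]
```

View pics/w16.png

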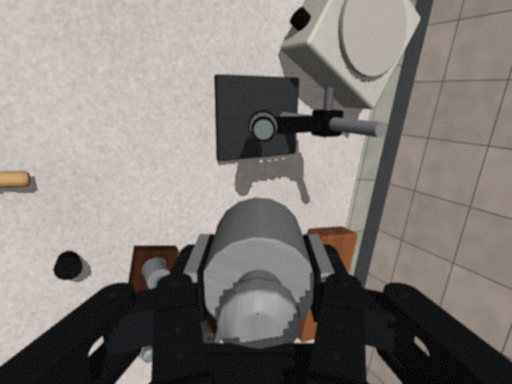

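The weight is held and tilted, and the lens mouth is visible at (263,128). I'll cross-check the lens with the wrist camera.

Run:
```python
from h import *
g=np.load('goal.npz');f,n=g['f'],g['n']
d=load('w16.png');W=cloud(d);vv,uu=np.mgrid[:384,:512]
P=W[np.hypot(uu-263,vv-128)<7];P=P[P[:,2]>.1];sv=np.linalg.svd(P-P.mean(0));nn=sv[2][2];nn*=np.sign(nn[2])
print(np.median(P,0).round(4),nn.round(3),'angle to n',np.degrees(np.arccos(nn@n)),'focus',(np.median(P,0)+.11*n).round(4),'exp lens',f-.11*n)
r=W[(np.hypot(uu-263,vv-128)<15)&(np.hypot(uu-263,vv-128)>9)];pr=(r-np.median(P,0))@n;print(np.percentile(pr[pr>-.02],[50,80,95]))
c=d['color'].astype(int);m=(c.sum(-1)<180)&(W[...,2]>0.002)&(W[...,2]<.025)&(W[...,0]>.55)&(W[...,0]<.85)&(W[...,1]>.2)&(W[...,1]<.45)
m=cv2.morphologyEx(m.astype(np.uint8),cv2.MORPH_OPEN,np.ones((3,3)))>0
print(cv2.minAreaRect(W[m][:,:2].astype(np.float32)))
```

```text
[0.6273 0.3119 0.1567] [-0.502 -0.103  0.859] angle to n 1.3352725551757174 focus [0.5731 0.3028 0.2519] exp lens [0.62524571 0.30907762 0.15523721]
[-0.00074842  0.00019007  0.00084206]
((0.7056212425231934, 0.32176053524017334), (0.14888465404510498, 0.12695173919200897), 9.08655834197998)
```

>>> {"method": "carry_out", "body": {"deltas": [0.32,0.02,-0.19,0,0.02,-0.01,-1,0.32,0.02,-0.19,0,0.02,-0.01,-1,0.32,0.02,-0.18,0,0.01,0,-1,0,0,0,0,0,0,-1,0,0,0,0,0,0,-1]}}

```text
clock: 24.48
position: [0.5457, 0.2982, 0.2966]
ee_rot: [0.64, 0.581, 0.403, -0.301]
contact_force: [-0.2, -0.6, -7.0]
width: 0.0429
```

Run:
```python
from h import *
g=np.load('goal.npz');f,n,Rf=g['f'],g['n'],g['Rf'];f=np.array([.572,.301,.251])
s=readout.get_state();print(s['position'],s['contact_force'],s['width'])
plan(f+.0125*n,Rf,n=3,grip=-1)
```

```text
[0.5456854  0.29823277 0.29659462] [-0.18858952 -0.56918012 -6.95383351] 0.04293056875457847
n 3 end err mm [0.   0.17 0.03] rot err [ 0.02  0.01 -0.02]
[ 0.22, 0, 0.01, 0.01, 0, 0, -1, 0.23, 0, 0.01, 0.01, 0, -0.01, -1, 0.22, 0, 0.01, 0.01, -0.01, 0, -1 ]
```

>>> {"method": "carry_out", "body": {"deltas": [0.22,0,0.01,0,0,0,-1,0.22,0,0,0,0,0,-1,0.22,0,0,0,0,0,-1,0,0,0,0,0,0,-1,0,0,0,0,0,0,-1,0,0,0,0,0,0,-1,0,0,0,0,0,0,-1]}}

```text
clock: 25.35
position: [0.5653, 0.3008, 0.2635]
ee_rot: [0.64, 0.581, 0.403, -0.3]
contact_force: [-0.4, 0.5, -8.3]
width: 0.0433
```

Run:
```python
from h import *
g=np.load('goal.npz');n,Rf=g['n'],g['Rf'];f=np.array([.572,.301,.251])
s=readout.get_state();p=s['position'];Rt=q2R(s['ee_rot']);print(p,s['contact_force'],s['width'],s['qd'].round(3))
print('axis err deg',np.degrees(np.arccos(-Rt[:,0]@n)),'underside-focus mm',((p+.0125*Rt[:,0]-f)*1e3).round(1))
d=grab('wrist','w17.png');grab('side','side9.png');t=grab('top','top9.png')
# held weight body-top plane / knob
W=cloud(d);L=(W-p)@Rt;l=L[240:340,215:300].reshape(-1,3);k=l[(abs(l[:,1])<.025)&(abs(l[:,2])<.03)]
print('knob top',np.sort(k[:,0])[[20,200]])
kk=k[(k[:,0]<-.058+.008)];print(((kk.max(0)+kk.min(0))/2).round(4))
# weight side axis in the wrist frame: compare with the upright-held picture
d0=load('w15.png');print('diff img',np.abs(d['color'][200:340,215:300].astype(int)-d0['color'][200:340,215:300]).mean())
for nm in ['top9.png','side9.png']:
    d=load(nm)
    for a in [(.555,.0755,.02),(.645,-.049,.02),(.551,.02,.02),(.545,-.036,.02),(.6575,.062,.02),(.6515,.007,.02)]:
        try: print(nm,ktop(d,*a)[::2])
        except Exception as e: print(nm,a,'hidden')
```

```text
[0.56529378 0.30079436 0.26351501] [-0.43088808  0.51693865 -8.27801617] 0.04332227933995393 [ 0.     0.002  0.003 -0.003 -0.     0.   ]
axis err deg 0.17048450682720073 underside-focus mm [-0.5  0.8  1.7]
knob top [-0.0595999  -0.05898596]
[-0.0552  0.0006 -0.0054]
diff img 22.459103641456583
top9.png (np.float64(0.0734), array([0.5537, 0.0741, 0.0718]))
top9.png (np.float64(0.0631), array([ 0.6445, -0.0503,  0.063 ]))
top9.png (np.float64(0.0735), array([0.5498, 0.018 , 0.0721]))
top9.png (np.float64(0.0735), array([ 0.5448, -0.036 ,  0.0721]))
top9.png (np.float64(0.0649), array([0.6575, 0.0612, 0.0643]))
top9.png (np.float64(0.0637), array([0.6506, 0.0054, 0.0631]))
side9.png (np.float64(0.0712), array([0.5512, 0.0769, 0.0707]))
side9.png (np.float64(0.0617), array([ 0.6412, -0.0479,  0.0613]))
side9.png (np.float64(0.071), array([0.5459, 0.0218, 0.0703]))
side9.png (np.float64(0.0708), array([ 0.5412, -0.0341,  0.0701]))
side9.png (np.float64(0.0622), array([0.6539, 0.0628, 0.0621]))
side9.png (np.float64(0.0623), array([0.6468, 0.008 , 0.062 ]))
```

View pics/w17.png

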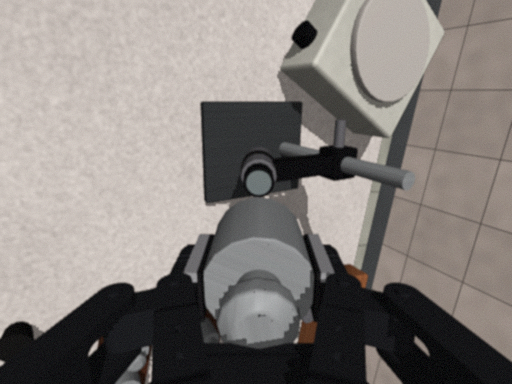

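View pics/side9.png

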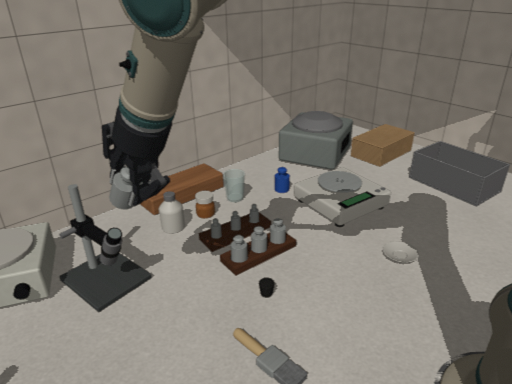

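The side view shows the weight at (125,190) above the lens at (114,236), all six rack weights standing and the bystanders in place. In the wrist view the weight sits squarely in the pads with the lens ahead of it at (259,180). The arm is still, so I'm handing in.

```bash
python3 -c "
from rig import job,readout
print(readout.get_state()['clock']);print(job.sign_off())"
```

```text
25.5
the job is handed in; nothing more can be done
None
```

I stood both stray weights in their free wells and let go of them. I then took the big weight off the pan and handed in at 25.5 s, holding it at the camera's focus with its underside facing the lens.

- **Strays:** the tops read 72–73 mm (medium) and 63–64 mm (small) in the wrist and top views, level with the weights beside them. They stand within about 1–2 mm of the well centres.
- **Big weight:** by the arm's pose the underside centre is about 2 mm from the focus I measured and the axis is 0.2° off. The knob has not slipped in the pads since pick-up, the arm was still, and the grip is 90 N.
- **Lens position:** the top, side and wrist cameras agreed to about 2–3 mm.
- **Bystanders:** in the last side view the other weights and things look to be where they started; I did not measure each one.

**Disagreement:** the side camera read positions about 4 mm off in x and 1–2 mm low in z compared with the other two. I treated that as calibration error.

**Arm positioning:** it missed its commanded position by up to about 6 mm during the approaches, so I corrected from its measured pose before each grasp and placing.

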